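Check a brush handle's stem in the optical ring gauge

ROBOT

A 7-joint arm with a two-finger parallel gripper is mounted at the origin on the work surface. World frame = base frame: x ahead of the robot, y to its left, z up, the work surface at z = 0. Lengths are in m, angles in rad, forces in N, time in s.
With the tool pointing down it reaches from about 0.4 to 0.875 m from the base axis. Payload 19.3 kg.
Tool frame: the origin (TCP) lies at the very end of the fingers, on their centre line; the grasp point (between the pads) lies 19 mm behind it; z points along the fingers, x is the direction in which the jaws open and shut, and the axes are right-handed (so a half turn about z gives the same grasp; the last joint's range is limited). The gripper opens to 85 mm and grips with 20 to 120 N. Pads are 22 mm wide; open, the fingers measure 114 mm over their backs; the gripper's body (76 mm by 85 mm) begins 54 mm behind the grasp point. The pads swing forward as they close: fully open they stand 13 mm farther back than shut.
Start: joints at [1.256, 0.521, -0.036, 1.599, 0.021, 1.021, -0.113], TCP at [0.151, -0.606, 0.231] pointing down, gripper open.
Joint ranges: [-2.91, 2.91], [-0.3, 2.13], [-1.5, 1.42], [0.17, 2.43], [-1.26, 4.41], [0.16, 1.93], [-2.52, 2.52]. Speed limits (rad/s): [1.89, 1.89, 2.39, 2.39, 3.01, 3.01, 3.01].

INTERFACE

Orientations are given as [roll, pitch, yaw] about the fixed x, y, z axes, in that order (R = Rz(yaw) Ry(pitch) Rx(roll)).
In Python, from workcell import bot gives the robot as it stands.
- The arm moves only by the tool jog_arm, never from a script. Its argument "increments" is a list of rows, each an object of numbers: "wx", "wy", "wz": the turn, a rotation vector about the tool's x, y, z in degrees; "x", "y", "z": the shift along the tool's x, y, z in cm; "claw": the opening in per cent of the stroke, from 0 (shut) to 100 (fully open). A call has 1 to 10 rows; each row is the pose to reach, as a shift and turn from the pose measured when the call began, along the tool's axes at that moment; what a row does not reach only later rows make up. A row lasts 1/8 s, in which the tool goes at most 62.5 mm and 10.7 degrees, less where a joint would pass 70% of its speed; a pose out of reach is approached as far as the arm can. A call with a gripper value outside its range is refused whole. The fingers move at their own pace and stop on an object; "squeeze" is the grip in N (left out, the last holds). Time passes only in rows, so rows that repeat a pose let the fingers close. It gives the time, the measured TCP pose, the force and the opening at its end, in the units of the state.
- bot.observe(): the state, without advancing time (a new reading comes with each control period).
- bot.grab_frame(name): name is "side" or "top" or "wrist"; returns a dict with "pixels" (420x560x3 uint8, red, green, blue), "fov_y" (degrees; the focal length in pixels is half the picture's height over the tangent of half this angle, whatever the lens; pixels are square), "cx", "cy" (the principal point, pixels), "origin" and "orientation" of the camera in the world. Camera axes: x right, y down, z forward; pixel columns grow to the right and rows downward; lengths in m; the calibration is good to about 2 mm. The wrist camera is an equidistant fisheye: a pixel r from the principal point sees the ray r / f radians off the axis. A picture is of the moment at which its call begins. There is no depth.
- bot.job_done(): hands the job in, once; it reports no verdict.
The state is a dict: "clock": time; "qpos": joint angles; "qd": joint speeds; "joint_efforts": joint torques, N m; "position": TCP position; "tool_rot": TCP orientation; "force": force on the tool from outside, world axes, zero at the start; "moment": the same for the moment, N m; "grip_width": finger opening in m.
Only numpy, scipy, OpenCV 4.12 (cv2) and the standard library are available. Lean on these libraries where they do the work, as an engineer would, in place of code of your own. Each camera call takes 0.05 s, during which the arm holds its last target.

TASK

Lift the loose dust lid off the ring gauge by its knob and set it down, knob up, on the table (do not drop it). Then take the handle with the straight cylindrical grip out of the drying rack and lower its stem upright through the gauge's guide hole, never touching the gauge, until its lower end is about half-way between the gauge's head block and its base plate. Finish still holding it there, still and centred in the hole, for the reading; leave the ball-ended handle, the brush and the carton where they are.

Things in the scene. Friction and masses are not known exactly. Their poses are not given: they have to be found in the camera images.
- bore (a point): Centre of the mouth of the ring gauge's guide hole, on the head block's top face, 100 mm above the table; z up. The vertical hole is 34 mm across and runs right through the 40 mm thick block; below it lie 45 mm of open air, then the base plate. At the start the lid covers it.
- gauge_base (a point): Ring gauge, fixed to the table; point: centre of its underside. Base plate 130 x 110 mm (x, y), 15 mm thick. Grey head block 100 x 110 mm, from 60 to 100 mm above the table, over x = -45 to +55 mm; a column at its -x edge carries it. The guide hole is at x = +5 mm, y = 0.
- lid_knob (a point): Centre of the black knob of the loose aluminium dust lid, z up. Knob: upright cylinder 24 mm across, 26 mm high. Below it a neck 12 mm across, 8 mm high; a disc 60 mm across, 6 mm thick; a plug 27 mm across, 6 mm high, loose in the guide hole. The plug's underside is 33 mm below this point, so the point is 33 mm above the table when the lid stands on it. 60 to 130 g.
- handle_grip (a point): Centre of the grip of the wooden handle to be gauged: cylinder 29 mm across, 52 mm long, flat top; z up along it. Below it a round stem 16 mm across, 95 mm long, its lower end 121 mm below this point. At the start it hangs upright in a hole of the drying rack, the grip's lower edge resting on the rack. 40 to 85 g.
- handle_tip (a point): Centre of the lower end of that handle's stem; z up along the handle (121 mm below the grip's centre). At the start it hangs 15 mm above the table.
- rack_middle (a point): Centre of the plywood drying rack's top face, 110 mm above the table; x along the rack. The rack is fixed: 220 mm long (x), 60 mm wide (y), a 12 mm board on two end panels; three holes 22 mm across on its x axis, at -72, 0 and +72 mm. Two of them hold a handle.
- ball_centre (a point): Centre of the 44 mm ball grip of another handle, with a like stem, in another hole of the rack (leave alone); 137 mm above the table.
- brush_middle (a point): Finished wooden brush lying on the table, bristles up (leave alone): 213 mm long along its x, 46 mm wide, 40 mm high; this point is at its middle, 12 mm up.
- carton_middle (a point): Centre of a cardboard carton, 60 x 90 x 50 mm (x, y, z), on the table (leave alone).
Mind the look-alikes: they are no part of the job. Leave any red look-alike of the part that bears handle_grip alone. There is more than one size of the part that bears lid_knob; the job needs the larger.

How it is judged:
On the way, in this order (a step that is already met when the one before it is completed fails the run):
1. the lid stands on the table, knob up, released (height (world z) of lid_knob between 0.028 and 0.042 m and angle between lid_knob's own z axis and vertical below 0.2 rad and contact force between the fingers and lid below 0.1 N and linear speed of lid below 0.03 m/s), for 0.2 s.
2. the handle is lifted out of the rack (height (world z) of handle_tip above 0.105 m and contact force between the fingers and handle above 0.3 N), for 0.1 s.
At the end, for the whole second after the job is handed in: Lid at rest on the table, knob up, released. Handle held still, upright within 0.08 rad, its lower end within 4.5 mm of the hole's axis and 7 to 40 mm below the head block, not touching the gauge. Ball-ended handle, brush and carton within 30 mm of their starts (all of step 1 and horizontal distance between handle_tip and bore below 0.0045 m and z of handle_tip in the frame of bore between -0.08 and -0.047 m and angle between handle_tip's own z axis and vertical below 0.08 rad and contact force between the fingers and handle above 0.3 N and contact force between handle and gauge below 0.1 N and linear speed of handle below 0.02 m/s and distance of each of ball_centre, brush_middle, carton_middle from where it was at the start of the episode below 0.03 m); the arm keeps its last pose, push and grip.
It fails at once if the handle touches the gauge (over 0.2 N) (contact force between handle and gauge above 0.2 N).
It fails at once if the lid is dropped or thrown (moves faster than 0.6 m/s while not held) (linear speed of lid above 0.6 m/s and contact force between the fingers and lid below 0.05 N).
It fails at once if a bystander is moved by more than 30 mm (distance of any of ball_centre, brush_middle, carton_middle from where it was at the start of the episode above 0.03 m).
It also fails if it takes over 72 s, if anything falls off the work surface, if the arm or the gripper's body presses on something with over 40 N, if the wrist force passes 120 N, or if a joint passes its speed limit or range.

## Working session

There is one attempt and no reset: what is moved stays moved. The work goes in short steps, Python scripts to look and compute and a tool call to move; the robot and the scene stay as the last step left them, time stands still between calls to the robot, and variables do not carry over. Pictures are saved under pics/ and viewed, and the job is handed in when it is done.

Besides the shell and the picture viewer there is one more tool, called after ">>>" by a JSON object that holds its "name" and its "arguments". jog_arm: Moves the arm, as the interface text tells. Its arguments: {"type":"object","properties":{"increments":{"type":"array","items":{"type":"object","properties":{"wx":{"type":"number"},"wy":{"type":"number"},"wz":{"type":"number"},"x":{"type":"number"},"y":{"type":"number"},"z":{"type":"number"},"claw":{"type":"number"}}}},"squeeze":{"type":"number"}},"required":["increments"]}

```bash
mkdir -p pics; cat > h.py <<'E'
import numpy as np, cv2, json
from workcell import bot
from scipy.spatial.transform import Rotation as R
def snap(n,f):
    d=bot.grab_frame(n); cv2.imwrite('pics/'+f+'.png',d['pixels'][:,:,::-1])
    np.savez('pics/'+f+'.npz',pixels=d['pixels'],fov=d['fov_y'],cx=d['cx'],cy=d['cy'],o=d['origin'],r=np.array(d['orientation']),n=n)
    return d
def load(f): return np.load('pics/'+f+'.npz')
def rot(d):
    r=np.array(d['r']); return r if r.shape==(3,3) else R.from_euler('xyz',r).as_matrix()
def foc(d): return d['pixels'].shape[0]/2/np.tan(np.radians(float(d['fov']))/2)
def ray(d,u,v):
    f=foc(d); a,b=(u-d['cx']),(v-d['cy'])
    if str(d['n'])=='wrist':
        rr=np.hypot(a,b); t=rr/f; k=np.sin(t)/rr if rr>0 else 0
        c=np.array([a*k,b*k,np.cos(t)])
    else:
        c=np.array([a/f,b/f,1]); c/=np.linalg.norm(c)
    return np.array(d['o']),rot(d)@c
def onz(d,u,v,z):
    o,c=ray(d,u,v); return o+c*(z-o[2])/c[2]
def proj(d,p):
    c=rot(d).T@(np.array(p)-d['o']); f=foc(d)
    if str(d['n'])=='wrist':
        rho=np.hypot(c[0],c[1]); t=np.arctan2(rho,c[2]); s=f*t/rho
        return np.array([d['cx']+c[0]*s,d['cy']+c[1]*s])
    return np.array([d['cx']+f*c[0]/c[2],d['cy']+f*c[1]/c[2]])
def tri(d1,p1,d2,p2):
    o1,a=ray(d1,*p1);o2,b=ray(d2,*p2)
    s=np.linalg.lstsq(np.c_[a,-b],o2-o1,rcond=None)[0]
    return (o1+s[0]*a+o2+s[1]*b)/2, np.linalg.norm(o1+s[0]*a-o2-s[1]*b)
E
python3 - <<'E'
from h import *
for n in ['side','top','wrist']:
    d=snap(n,n+'0'); print(n,d['fov_y'],d['cx'],d['cy'],np.round(d['origin'],3),np.round(d['orientation'],3))
print(bot.observe())
E
```

```text
side 44.15352760642602 279.6218049361859 211.4226348526953 [0.37  0.777 0.742] [-2.225 -0.008 -2.854]
top 45.70256070057107 284.1955691849778 213.9779488368145 [ 0.401 -0.013  1.069] [-2.934  0.    -1.537]
wrist 65.70646984690485 282.8227724398601 209.08726517160272 [ 0.224 -0.588  0.373] [ 2.846 -0.    -1.325]
{'clock': 0.15, 'qpos': array([ 1.25580497,  0.52187921, -0.03633476,  1.59984962,  0.02118119,
        1.02111002, -0.1127851 ]), 'qd': array([ 0.00059765,  0.00018325, -0.00062072, -0.00154261,  0.00052508,
        0.0012462 ,  0.00166571]), 'joint_efforts': array([ 2.30208774e-03, -9.27389574e+01,  1.98051251e+00, -3.70056117e+01,
        1.79089105e-02,  6.50507063e-03,  7.33598449e-05]), 'position': array([ 0.15139251, -0.60613322,  0.23086637]), 'tool_rot': array([ 3.14155465e+00,  8.61432352e-04, -1.32600638e+00]), 'force': array([ 0.45089946, -0.50291818,  0.44991647]), 'moment': array([-0.04735977,  0.06996414, -0.00797938]), 'grip_width': 0.08528869088857535}
```

View pics/side0.png

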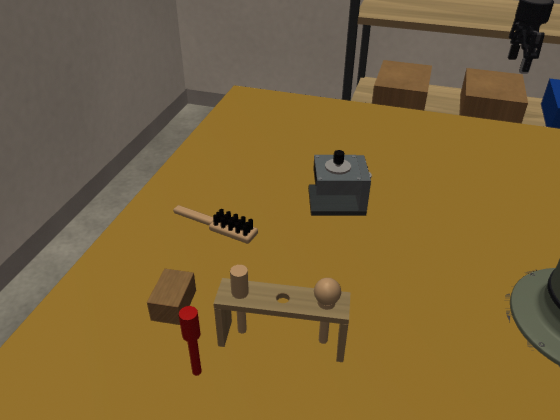

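View pics/top0.png

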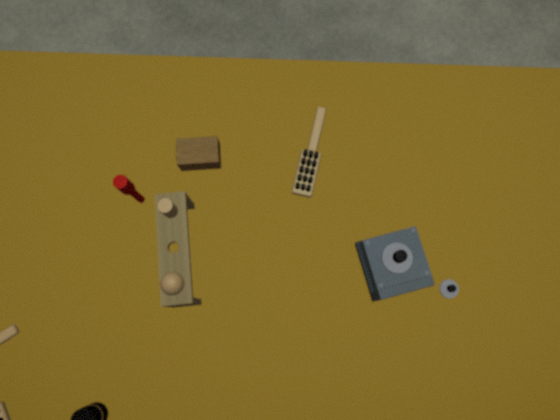

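View pics/wrist0.png

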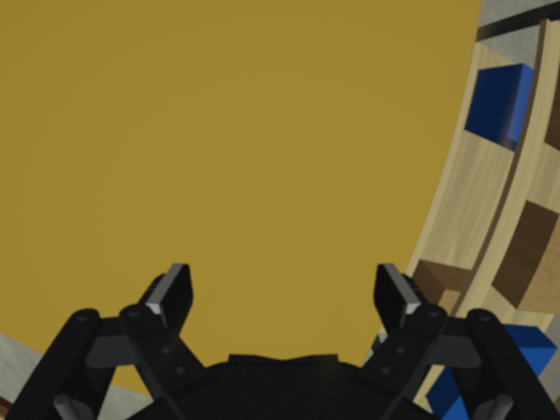

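Three views. Candidates:
- **Lid:** the large one on the gauge, top (400,257), or the small one on the table, top (450,289). I choose the large one.
- **Handle:** the wooden cylinder in the rack, top (165,205), the red look-alike (122,183), or the ball (172,283). I choose the wooden cylinder.

Next I'll check both choices in close crops.

```bash
python3 - <<'E'
import cv2,numpy as np
t=cv2.imread('pics/top0.png');s=cv2.imread('pics/side0.png')
f=lambda im,x,y,w,h:cv2.resize(im[y:y+h,x:x+w],(400,300),interpolation=cv2.INTER_CUBIC)
a=np.vstack([np.hstack([f(t,350,215,120,90),f(s,290,140,100,75)]),np.hstack([f(t,105,165,120,90),f(s,160,255,120,90)])])
cv2.imwrite('pics/crop0.png',a)
E
```

```text
(no output)
```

View pics/crop0.png

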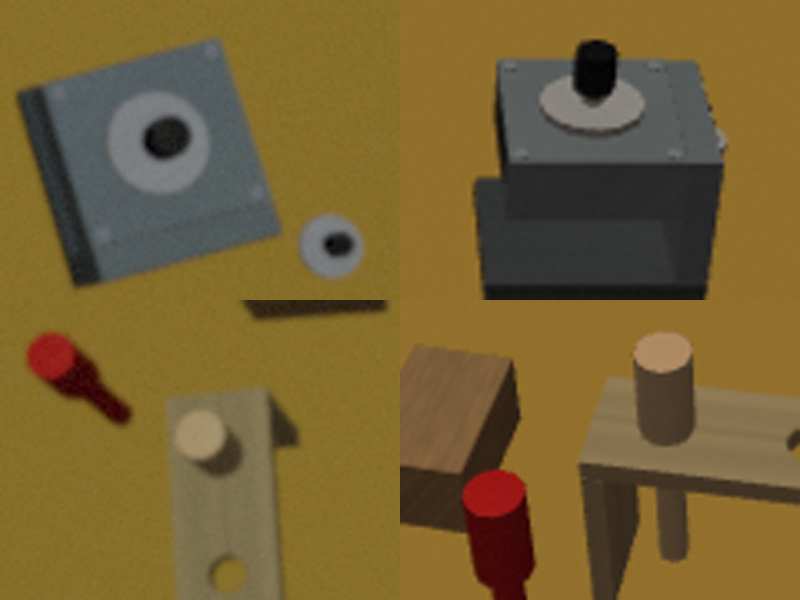

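The crops confirm both choices. The large lid (crop 160,140) sits on the gauge and the small one is on the table. The light wooden cylinder stands in the rack, and the red handle stands beside it. Now measuring.

```bash
cat > m.py <<'E'
from h import *
def blob(d,box,fn):
    x0,y0,x1,y1=box
    im=d['pixels'][y0:y1,x0:x1].astype(int)
    m=fn(im).astype(np.uint8)
    n,l,s,c=cv2.connectedComponentsWithStats(m)
    k=1+np.argmax(s[1:,4]); cs,_=cv2.findContours((l==k).astype(np.uint8),cv2.RETR_EXTERNAL,cv2.CHAIN_APPROX_NONE)
    h=cv2.convexHull(max(cs,key=len)); e=cv2.fitEllipse(h) if len(h)>=5 else None
    return c[k]+[x0,y0], s[k,:2]+[x0,y0], s[k,2:5], (np.array(e[0])+[x0,y0],e[1]) if e else None
E
python3 - <<'E'
from m import *
t=load('top0');s=load('side0')
im=t['pixels']
print('samples grip',im[205,165],im[205,172],'board',im[230,165],'disc',im[250,388],'blk',im[240,375],'knob',im[257,400])
im=s['pixels'];print('side grip top',im[271,239],'side',im[285,239],'board',im[297,262],'disc',im[167,328],'knob',im[155,339],'blk',im[165,355])
E
```

```text
samples grip [164 144 106] [126 108  77] board [122 111  77] disc [124 127 131] blk [ 87  95 101] knob [30 25 26]
side grip top [174 138  99] side [76 60 43] board [139 119  82] disc [138 134 127] knob [9 8 9] blk [89 93 92]
```

```bash
python3 - <<'E'
from m import *
t=load('top0');s=load('side0')
grip_t=blob(t,(150,190,182,222),lambda i:i[...,0]>142)
grip_s=blob(s,(225,258,255,305),lambda i:(i[...,0]>150)&(i[...,2]>80))
disc_t=blob(t,(378,235,420,280),lambda i:((i.min(2)>109)|(i.max(2)<45)))
knob_t=blob(t,(385,240,415,272),lambda i:i.max(2)<70)
knob_s=blob(s,(325,145,352,168),lambda i:i.max(2)<50)
disc_s=blob(s,(318,145,360,180),lambda i:(i.min(2)>108))
for n,x in dict(grip_t=grip_t,grip_s=grip_s,disc_t=disc_t,knob_t=knob_t,knob_s=knob_s,disc_s=disc_s).items(): print(n,x)
print('grip',onz(t,*grip_t[3][0],.162),onz(s,*grip_s[3][0],.162),tri(t,grip_t[3][0],s,grip_s[3][0]))
print('disc',onz(t,*disc_t[3][0],.106),onz(s,*disc_s[3][0],.106))
print('knob',tri(t,knob_t[0],s,knob_s[0]))
# head corners
for z,ps in ((.100,[(358,242),(417,228),(433,286),(0,0)]),): print([onz(t,*p,z)[:2].round(3) for p in ps[:3]])
print('rack', [onz(t,*p,.110)[:2].round(3) for p in [(173,247),(155,196),(184,193),(161,305),(191,303)]])
print('carton',onz(t,197,150,.05)[:2],'red',onz(t,122,183,.16)[:2],onz(t,140,199,0)[:2],'ball',onz(t,172,283,.14)[:2],'brush',onz(t,307,172,.03)[:2],'smalllid',onz(t,450,289,.03)[:2])
E
```

```text
grip_t (array([164.23602484, 204.63975155]), array([157, 198]), array([ 15,  14, 161], dtype=int32), (array([164.13357353, 204.6540432 ]), (13.092637062072754, 14.938824653625488)))
grip_s (array([238.25974026, 270.14935065]), array([230, 265]), array([ 17,  12, 154], dtype=int32), (array([238.26964283, 270.14426231]), (11.44463062286377, 16.330097198486328)))
disc_t (array([396.13752456, 257.97053045]), array([383, 243]), array([ 30,  30, 509], dtype=int32), (array([397.01417732, 257.41086197]), (28.853471755981445, 30.489030838012695)))
knob_t (array([399.45985401, 255.97810219]), array([393, 250]), array([ 14,  13, 137], dtype=int32), (array([399.49349308, 255.99569511]), (11.91064453125, 13.741358757019043)))
knob_s (array([338.43076923, 156.96153846]), array([333, 150]), array([ 11,  15, 130], dtype=int32), (array([338.46219158, 156.91907692]), (11.357450485229492, 14.456032752990723)))
disc_s (array([337.44059406, 165.9950495 ]), array([325, 159]), array([ 26,  13, 202], dtype=int32), (array([337.54587173, 164.96350479]), (13.069392204284668, 25.26273536682129)))
grip [0.60230595 0.21802484 0.162     ] [0.60018305 0.21762721 0.162     ] (array([0.60119215, 0.21775398, 0.16224227]), np.float64(0.0020903934548050134))
disc [ 0.52514934 -0.22777478  0.106     ] [ 0.52392636 -0.2271203   0.106     ]
knob (array([ 0.52448292, -0.22779769,  0.12707646]), np.float64(0.0016553981597399083))
[array([ 0.554, -0.153]), array([ 0.586, -0.269]), array([ 0.473, -0.298])]
rack [array([0.53 , 0.207]), array([0.631, 0.251]), array([0.639, 0.194]), array([0.419, 0.221]), array([0.425, 0.164])]
carton [0.74973596 0.18604179] red [0.64195683 0.30156833] [0.64928561 0.31359257] ball [0.4592157  0.19669354] brush [ 0.71453859 -0.05202149] smalllid [ 0.47310026 -0.35321042]
```

```bash
cat > go.py <<'E'
from h import *
import sys
# usage: go.py x y z yaw(deg) -> increment from current pose, tool axes
o=bot.observe(); Rm=R.from_euler('xyz',o['tool_rot']); p=np.array(o['position'])
x,y,z,yaw=map(float,sys.argv[1:5])
T=R.from_euler('xyz',[np.pi,0,np.radians(yaw)])
print('t',round(o['clock'],2),'pos',p.round(4),'rpy',np.degrees(o['tool_rot']).round(2),'F',np.round(o['force'],2),'w',round(o['grip_width'],4))
print('inc cm',(100*Rm.inv().apply(np.array([x,y,z])-p)).round(2),'rotvec deg',np.degrees((Rm.inv()*T).as_rotvec()).round(2))
E
python3 go.py .5245 -.2277 .2 0
```

```text
t 0.15 pos [ 0.1514 -0.6061  0.2309] rpy [ 1.800e+02  5.000e-02 -7.597e+01] F [ 0.45 -0.5   0.45] w 0.0853
inc cm [-27.67 -45.37   3.11] rotvec deg [-3.000e-02  4.000e-02 -7.597e+01]
```

>>> {"name": "jog_arm", "arguments": {"increments": [{"x": -27.7,"y": -45.4,"z": 3.1,"wz": -76},{"x": -27.7,"y": -45.4,"z": 3.1,"wz": -76},{"x": -27.7,"y": -45.4,"z": 3.1,"wz": -76},{"x": -27.7,"y": -45.4,"z": 3.1,"wz": -76},{"x": -27.7,"y": -45.4,"z": 3.1,"wz": -76},{"x": -27.7,"y": -45.4,"z": 3.1,"wz": -76},{"x": -27.7,"y": -45.4,"z": 3.1,"wz": -76},{"x": -27.7,"y": -45.4,"z": 3.1,"wz": -76},{"x": -27.7,"y": -45.4,"z": 3.1,"wz": -76},{"x": -27.7,"y": -45.4,"z": 3.1,"wz": -76}]}}

```text
schema error: expected keys wx, wy, wz, x, y, z, claw
```

```bash
python3 go.py .5245 -.2277 .113 0; python3 - <<'E'
from h import *
snap('wrist','wrist1');d=load('wrist1');print(proj(d,(.5245,-.2277,.14)))
E
```

```text
t 0.15 pos [ 0.1514 -0.6061  0.2309] rpy [ 1.800e+02  5.000e-02 -7.597e+01] F [ 0.45 -0.5   0.45] w 0.0853
inc cm [-27.66 -45.37  11.81] rotvec deg [-3.000e-02  4.000e-02 -7.597e+01]
[  44.54940739 -161.42697759]
```

View pics/wrist1.png

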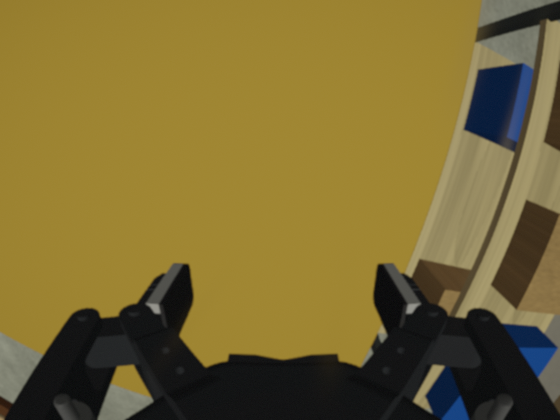

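The call was refused because every row needs all seven keys, so nothing moved. The picture is unchanged.

>>> {"name": "jog_arm", "arguments": {"increments": [{"x": -27.7,"y": -45.4,"z": 3.1,"wx": 0,"wy": 0,"wz": -76,"claw": 100},{"x": -27.7,"y": -45.4,"z": 3.1,"wx": 0,"wy": 0,"wz": -76,"claw": 100},{"x": -27.7,"y": -45.4,"z": 3.1,"wx": 0,"wy": 0,"wz": -76,"claw": 100},{"x": -27.7,"y": -45.4,"z": 3.1,"wx": 0,"wy": 0,"wz": -76,"claw": 100},{"x": -27.7,"y": -45.4,"z": 3.1,"wx": 0,"wy": 0,"wz": -76,"claw": 100},{"x": -27.7,"y": -45.4,"z": 3.1,"wx": 0,"wy": 0,"wz": -76,"claw": 100},{"x": -27.7,"y": -45.4,"z": 3.1,"wx": 0,"wy": 0,"wz": -76,"claw": 100},{"x": -27.7,"y": -45.4,"z": 3.1,"wx": 0,"wy": 0,"wz": -76,"claw": 100},{"x": -27.7,"y": -45.4,"z": 3.1,"wx": 0,"wy": 0,"wz": -76,"claw": 100},{"x": -27.7,"y": -45.4,"z": 3.1,"wx": 0,"wy": 0,"wz": -76,"claw": 100}]}}

```text
clock: 1.45
position: [0.5262, -0.2248, 0.1998]
tool_rot: [-3.14, 0.0, 0.004]
force: [-1.2, -0.4, 0.0]
grip_width: 0.0854
```

```bash
python3 go.py .5245 -.2277 .113 0; python3 - <<'E'
from h import *
snap('wrist','wrist2');d=load('wrist2');print(proj(d,(.5245,-.2277,.14)))
E
```

```text
t 1.45 pos [ 0.5262 -0.2248  0.1998] rpy [-179.89    0.      0.25] F [-1.16 -0.43  0.02] w 0.0854
inc cm [-0.17  0.3   8.68] rotvec deg [-0.11  0.    0.25]
[279.11572977 230.92652902]
```

View pics/wrist2.png

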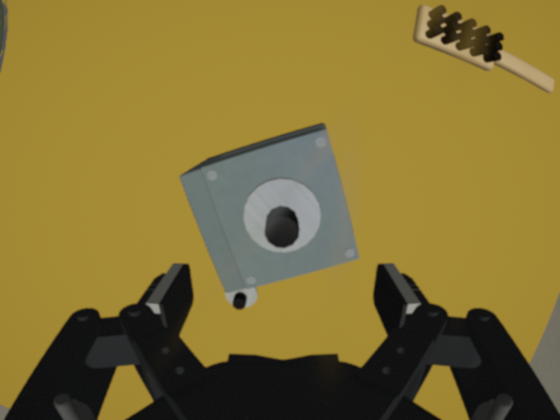

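The lid on the gauge is in view, knob top at (282,229); the prediction was (279,231), so they agree. The small lid is at (240,298). Descending and gripping.

>>> {"name": "jog_arm", "arguments": {"increments": [{"x": -0.1,"y": 0.3,"z": 4,"wx": 0,"wy": 0,"wz": 0.2,"claw": 100},{"x": -0.1,"y": 0.3,"z": 7,"wx": 0,"wy": 0,"wz": 0.2,"claw": 100},{"x": -0.1,"y": 0.3,"z": 8.6,"wx": 0,"wy": 0,"wz": 0.2,"claw": 80},{"x": -0.1,"y": 0.3,"z": 8.6,"wx": 0,"wy": 0,"wz": 0.2,"claw": 45},{"x": -0.1,"y": 0.3,"z": 8.6,"wx": 0,"wy": 0,"wz": 0.2,"claw": 25},{"x": -0.1,"y": 0.3,"z": 8.6,"wx": 0,"wy": 0,"wz": 0.2,"claw": 10},{"x": -0.1,"y": 0.3,"z": 8.6,"wx": 0,"wy": 0,"wz": 0.2,"claw": 10},{"x": -0.1,"y": 0.3,"z": 8.6,"wx": 0,"wy": 0,"wz": 0.2,"claw": 10},{"x": -0.1,"y": 0.3,"z": 8.6,"wx": 0,"wy": 0,"wz": 0.2,"claw": 10}], "squeeze": 30}}

```text
clock: 2.62
position: [0.5245, -0.2299, 0.1151]
tool_rot: [-3.142, -0.001, -0.002]
force: [-2.0, -0.4, 6.1]
grip_width: 0.023
```

```bash
python3 go.py .48 -.02 .18 0
```

```text
t 2.62 pos [ 0.5245 -0.2299  0.1151] rpy [-1.8e+02 -5.0e-02 -9.0e-02] F [-2.01 -0.39  6.13] w 0.023
inc cm [ -4.47 -20.98  -6.5 ] rotvec deg [-0.   -0.05 -0.09]
```

>>> {"name": "jog_arm", "arguments": {"increments": [{"x": 0,"y": 0,"z": -1,"wx": 0,"wy": 0,"wz": 0,"claw": 10},{"x": 0,"y": 0,"z": -3,"wx": 0,"wy": 0,"wz": 0,"claw": 10},{"x": 0,"y": 0,"z": -6,"wx": 0,"wy": 0,"wz": 0,"claw": 10},{"x": 0,"y": 0,"z": -6.5,"wx": 0,"wy": 0,"wz": 0,"claw": 10}]}}

```text
clock: 3.12
position: [0.5254, -0.2302, 0.1827]
tool_rot: [3.14, -0.004, -0.002]
force: [-0.5, -0.1, -1.2]
grip_width: 0.023
```

```bash
python3 go.py .48 -.02 .18 0; python3 -c "
from h import *
snap('side','side3')
import cv2
im=cv2.imread('pics/side3.png');cv2.imwrite('pics/side3c.png',cv2.resize(im[60:260,240:460],(770,700)[:2])[:600])
"
```

```text
t 3.12 pos [ 0.5254 -0.2302  0.1827] rpy [ 1.7992e+02 -2.4000e-01 -9.0000e-02] F [-0.51 -0.05 -1.23] w 0.023
inc cm [ -4.57 -21.02   0.23] rotvec deg [ 0.08 -0.24 -0.09]
```

View pics/side3c.png

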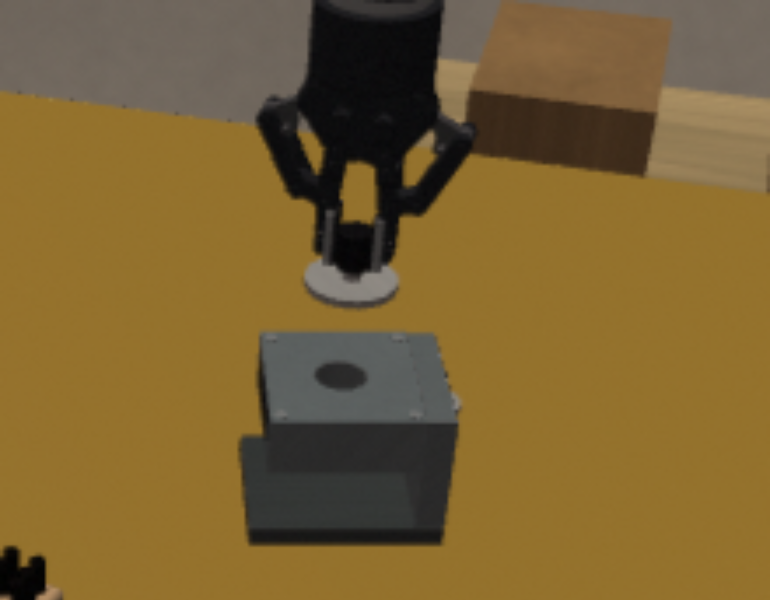

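The lid is held level under the fingers (crop 350,280), and the hole is open at crop (340,375). Carrying it to a clear spot on the table.

>>> {"name": "jog_arm", "arguments": {"increments": [{"x": -4.5,"y": -21,"z": 0,"wx": 0,"wy": 0,"wz": 0,"claw": 10},{"x": -4.5,"y": -21,"z": 0,"wx": 0,"wy": 0,"wz": 0,"claw": 10},{"x": -4.5,"y": -21,"z": 2,"wx": 0,"wy": 0,"wz": 0,"claw": 10},{"x": -4.5,"y": -21,"z": 6,"wx": 0,"wy": 0,"wz": 0,"claw": 10},{"x": -4.5,"y": -21,"z": 10,"wx": 0,"wy": 0,"wz": 0,"claw": 10},{"x": -4.5,"y": -21,"z": 13,"wx": 0,"wy": 0,"wz": 0,"claw": 10},{"x": -4.5,"y": -21,"z": 14.6,"wx": 0,"wy": 0,"wz": 0,"claw": 10},{"x": -4.5,"y": -21,"z": 14.8,"wx": 0,"wy": 0,"wz": 0,"claw": 10},{"x": -4.5,"y": -21,"z": 14.8,"wx": 0,"wy": 0,"wz": 0,"claw": 10}]}}

```text
clock: 4.3
position: [0.4813, -0.0204, 0.0344]
tool_rot: [3.14, -0.004, -0.002]
force: [-0.3, 0.6, -0.2]
grip_width: 0.0228
```

```bash
python3 go.py .48 -.02 .021 0; python3 -c "
from h import *
snap('side','side4')
import cv2
im=cv2.imread('pics/side4.png');cv2.imwrite('pics/side4c.png',cv2.resize(im[90:290,240:460],(660,600)))
"
```

```text
t 4.3 pos [ 0.4813 -0.0204  0.0344] rpy [ 1.7993e+02 -2.4000e-01 -1.1000e-01] F [-0.25  0.64 -0.22] w 0.0228
inc cm [-0.14 -0.04  1.34] rotvec deg [ 0.07 -0.24 -0.11]
```

View pics/side4c.png

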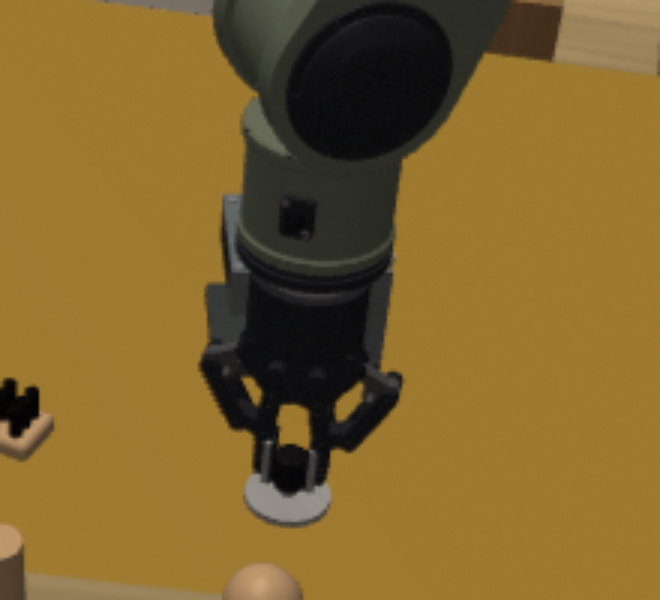

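The lid is just above the table (crop 288,495), still level. Lowering it gently.

>>> {"name": "jog_arm", "arguments": {"increments": [{"x": 0,"y": 0,"z": 0.4,"wx": 0,"wy": 0,"wz": 0,"claw": 10},{"x": 0,"y": 0,"z": 0.7,"wx": 0,"wy": 0,"wz": 0,"claw": 10},{"x": 0,"y": 0,"z": 0.9,"wx": 0,"wy": 0,"wz": 0,"claw": 10},{"x": 0,"y": 0,"z": 1.1,"wx": 0,"wy": 0,"wz": 0,"claw": 10},{"x": 0,"y": 0,"z": 1.1,"wx": 0,"wy": 0,"wz": 0,"claw": 10}]}}

```text
clock: 4.97
position: [0.4814, -0.0204, 0.0234]
tool_rot: [3.14, -0.004, -0.002]
force: [0.7, -0.8, -0.7]
grip_width: 0.0233
```

>>> {"name": "jog_arm", "arguments": {"increments": [{"x": 0,"y": 0,"z": 0.15,"wx": 0,"wy": 0,"wz": 0,"claw": 10},{"x": 0,"y": 0,"z": 0.3,"wx": 0,"wy": 0,"wz": 0,"claw": 10},{"x": 0,"y": 0,"z": 0.3,"wx": 0,"wy": 0,"wz": 0,"claw": 10}]}}

```text
clock: 5.35
position: [0.4816, -0.0204, 0.0209]
tool_rot: [3.14, -0.005, -0.002]
force: [-3.2, 0.4, 16.3]
grip_width: 0.0227
```

It is standing on the table, with 16 N of contact force. I'll ease off slightly and release.

>>> {"name": "jog_arm", "arguments": {"increments": [{"x": 0,"y": 0,"z": -0.02,"wx": 0,"wy": 0,"wz": 0,"claw": 10},{"x": 0,"y": 0,"z": -0.02,"wx": 0,"wy": 0,"wz": 0,"claw": 40},{"x": 0,"y": 0,"z": 0,"wx": 0,"wy": 0,"wz": 0,"claw": 80},{"x": 0,"y": 0,"z": 0,"wx": 0,"wy": 0,"wz": 0,"claw": 100},{"x": 0,"y": 0,"z": 0,"wx": 0,"wy": 0,"wz": 0,"claw": 100},{"x": 0,"y": 0,"z": -2,"wx": 0,"wy": 0,"wz": 0,"claw": 100},{"x": 0,"y": 0,"z": -6,"wx": 0,"wy": 0,"wz": 0,"claw": 100},{"x": 0,"y": 0,"z": -12,"wx": 0,"wy": 0,"wz": 0,"claw": 100},{"x": 0,"y": 0,"z": -18,"wx": 0,"wy": 0,"wz": 0,"claw": 100},{"x": 0,"y": 0,"z": -22,"wx": 0,"wy": 0,"wz": 0,"claw": 100}]}}

```text
clock: 6.6
position: [0.4807, -0.0201, 0.2436]
tool_rot: [3.14, -0.007, -0.002]
force: [-0.3, -0.2, -0.7]
grip_width: 0.0855
```

```bash
python3 go.py .6015 .2178 .235 0; python3 -c "
from h import *
snap('side','side5');snap('top','top5');snap('wrist','wrist5')
import cv2
a=cv2.imread('pics/side5.png');b=cv2.imread('pics/top5.png')
cv2.imwrite('pics/c5.png',np.hstack([cv2.resize(a[130:330,200:400],(400,400)),cv2.resize(b[170:370,250:450],(400,400))]))
"
```

```text
t 6.6 pos [ 0.4807 -0.0201  0.2436] rpy [ 1.799e+02 -4.100e-01 -1.200e-01] F [-0.34 -0.24 -0.74] w 0.0855
inc cm [ 12.02 -23.81   0.9 ] rotvec deg [ 0.1  -0.41 -0.12]
```

View pics/c5.png

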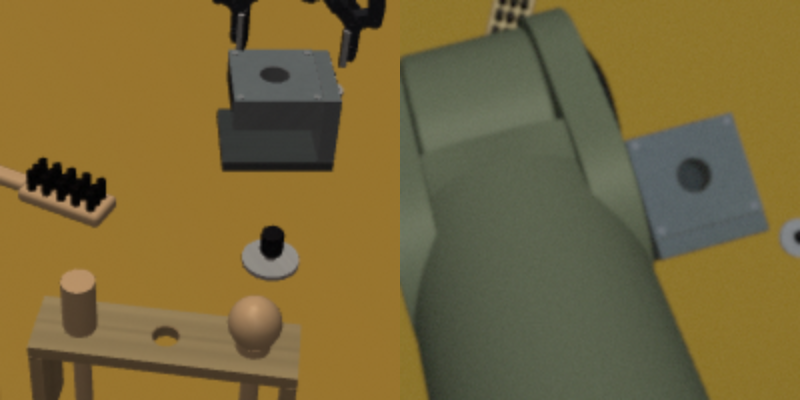

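The lid stands knob up on the table (crop 270,258), released. The hole is clear in both views. Measuring the bore.

```bash
python3 - <<'E'
from m import *
t=load('top5');s=load('side5')
print(t['pixels'][258,397],t['pixels'][262,402],t['pixels'][270,385],s['pixels'][167,337],s['pixels'][175,325])
bt=blob(t,(382,240,412,275),lambda i:i.max(2)<82)
bs=blob(s,(322,158,352,180),lambda i:i.max(2)<75)
print(bt,bs)
print(onz(t,*bt[3][0],.1),onz(s,*bs[3][0],.1),tri(t,bt[3][0],s,bs[3][0]))
for th in (70,75,80,85,90):
  e=blob(t,(382,240,412,275),lambda i:i.max(2)<th)[3]; g=blob(s,(322,158,352,180),lambda i:i.max(2)<th)[3]
  print(th,onz(t,*e[0],.1)[:2].round(4),np.round(e[1],1),onz(s,*g[0],.1)[:2].round(4),np.round(g[1],1))
# lid knob place
E
```

```text
[53 60 60] [46 46 44] [ 90 101 103] [44 44 44] [ 96 100  99]
(array([396.71544715, 257.00813008]), array([388, 249]), array([ 18,  17, 246], dtype=int32), (array([396.73365211, 256.94877052]), (17.010007858276367, 17.88785743713379))) (array([336.78494624, 166.96774194]), array([330, 163]), array([15,  9, 93], dtype=int32), (array([336.84928989, 167.02863312]), (7.972633361816406, 14.486565589904785)))
[ 0.52681169 -0.22857722  0.1       ] [ 0.52514779 -0.22740912  0.1       ] (array([ 0.52614238, -0.22881095,  0.09914898]), np.float64(0.0015524082481434593))
70 [ 0.5268 -0.2286] [15.8 16.8] [ 0.5252 -0.2273] [ 7.2 14.2]
75 [ 0.5265 -0.2285] [16.5 17.2] [ 0.5251 -0.2274] [ 8.  14.5]
80 [ 0.527  -0.2286] [17.  17.7] [ 0.525  -0.2276] [ 8.1 14.6]
85 [ 0.5268 -0.2285] [17.4 18.1] [ 0.525  -0.2277] [ 8.2 15.2]
90 [ 0.5265 -0.2285] [17.9 18.7] [ 0.5252 -0.2275] [ 8.5 15.3]
```

>>> {"name": "jog_arm", "arguments": {"increments": [{"x": 12,"y": -23.8,"z": 0,"wx": 0,"wy": -0.4,"wz": 0,"claw": 100},{"x": 12,"y": -23.8,"z": 0,"wx": 0,"wy": -0.4,"wz": 0,"claw": 100},{"x": 12,"y": -23.8,"z": 0,"wx": 0,"wy": -0.4,"wz": 0,"claw": 100},{"x": 12,"y": -23.8,"z": 0,"wx": 0,"wy": -0.4,"wz": 0,"claw": 100},{"x": 12,"y": -23.8,"z": 0,"wx": 0,"wy": -0.4,"wz": 0,"claw": 100},{"x": 12,"y": -23.8,"z": 0,"wx": 0,"wy": -0.4,"wz": 0,"claw": 100},{"x": 12,"y": -23.8,"z": 0,"wx": 0,"wy": -0.4,"wz": 0,"claw": 100}]}}

```text
clock: 7.62
position: [0.6015, 0.2157, 0.2426]
tool_rot: [3.138, -0.001, -0.004]
force: [1.7, -0.9, 0.1]
grip_width: 0.0853
```

```bash
python3 go.py .6012 .2178 .120 0; python3 - <<'E'
from h import *
snap('wrist','wrist6');d=load('wrist6');print(proj(d,(.6012,.2178,.162)))
E
```

```text
t 7.62 pos [0.6015 0.2157 0.2426] rpy [ 1.798e+02 -4.000e-02 -2.100e-01] F [ 1.66 -0.88  0.12] w 0.0853
inc cm [-0.04 -0.25 12.26] rotvec deg [ 0.2  -0.04 -0.21]
[281.19744318 213.76305174]
```

View pics/wrist6.png

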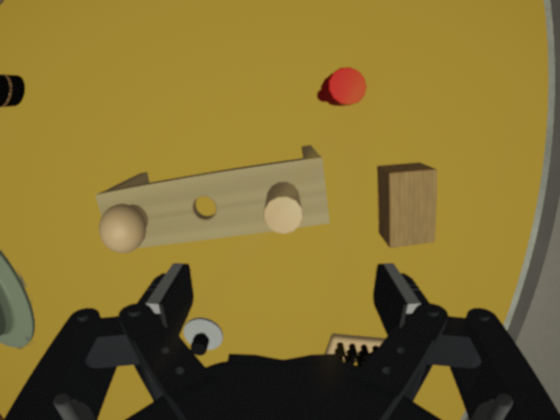

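The grip top appears at (283,213), against a prediction of (281,214). Descending to grip it.

>>> {"name": "jog_arm", "arguments": {"increments": [{"x": 0,"y": -0.2,"z": 4,"wx": 0.2,"wy": 0,"wz": -0.2,"claw": 100},{"x": 0,"y": -0.2,"z": 8,"wx": 0.2,"wy": 0,"wz": -0.2,"claw": 100},{"x": 0,"y": -0.2,"z": 11,"wx": 0.2,"wy": 0,"wz": -0.2,"claw": 100},{"x": 0,"y": -0.2,"z": 12.2,"wx": 0.2,"wy": 0,"wz": -0.2,"claw": 80},{"x": 0,"y": -0.2,"z": 12.2,"wx": 0.2,"wy": 0,"wz": -0.2,"claw": 50},{"x": 0,"y": -0.2,"z": 12.2,"wx": 0.2,"wy": 0,"wz": -0.2,"claw": 30},{"x": 0,"y": -0.2,"z": 12.2,"wx": 0.2,"wy": 0,"wz": -0.2,"claw": 15},{"x": 0,"y": -0.2,"z": 12.2,"wx": 0.2,"wy": 0,"wz": -0.2,"claw": 15},{"x": 0,"y": -0.2,"z": 12.2,"wx": 0.2,"wy": 0,"wz": -0.2,"claw": 15},{"x": 0,"y": -0.2,"z": 12.2,"wx": 0.2,"wy": 0,"wz": -0.2,"claw": 15}], "squeeze": 40}}

```text
clock: 8.93
position: [0.6024, 0.2173, 0.1224]
tool_rot: [-3.141, -0.003, -0.001]
force: [-1.3, -1.0, 5.5]
grip_width: 0.028
```

```bash
python3 go.py .6012 .2178 .120 0; python3 - <<'E'
from h import *
snap('side','side7')
a=cv2.imread('pics/side7.png');cv2.imwrite('pics/side7c.png',cv2.resize(a[190:390,150:370],(660,600)))
E
```

```text
t 8.93 pos [0.6024 0.2173 0.1224] rpy [-1.7998e+02 -1.7000e-01 -5.0000e-02] F [-1.28 -1.02  5.54] w 0.028
inc cm [-0.12 -0.05  0.24] rotvec deg [-0.02 -0.17 -0.05]
```

View pics/side7c.png

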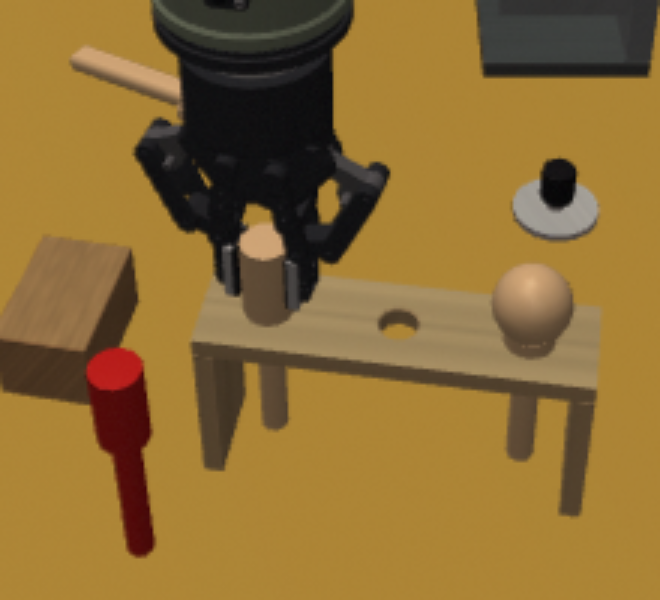

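The grip is held between the pads (crop 262,275). Lifting straight out.

>>> {"name": "jog_arm", "arguments": {"increments": [{"x": 0,"y": 0,"z": -1,"wx": 0,"wy": 0,"wz": 0,"claw": 15},{"x": 0,"y": 0,"z": -3,"wx": 0,"wy": 0,"wz": 0,"claw": 15},{"x": 0,"y": 0,"z": -6,"wx": 0,"wy": 0,"wz": 0,"claw": 15},{"x": 0,"y": 0,"z": -9,"wx": 0,"wy": 0,"wz": 0,"claw": 15},{"x": 0,"y": 0,"z": -12,"wx": 0,"wy": 0,"wz": 0,"claw": 15},{"x": 0,"y": 0,"z": -14,"wx": 0,"wy": 0,"wz": 0,"claw": 15},{"x": 0,"y": 0,"z": -14,"wx": 0,"wy": 0,"wz": 0,"claw": 15}]}}

```text
clock: 9.85
position: [0.6026, 0.2177, 0.2652]
tool_rot: [-3.14, -0.007, -0.001]
force: [-0.5, 1.1, -0.2]
grip_width: 0.028
```

```bash
python3 go.py .526 -.2282 .26 0
```

```text
t 9.85 pos [0.6026 0.2177 0.2652] rpy [-1.799e+02 -3.700e-01 -5.000e-02] F [-0.46  1.13 -0.17] w 0.028
inc cm [-7.62 44.59  0.4 ] rotvec deg [-0.1  -0.37 -0.05]
```

>>> {"name": "jog_arm", "arguments": {"increments": [{"x": -1,"y": 6,"z": 0,"wx": 0,"wy": -0.2,"wz": 0,"claw": 15},{"x": -2,"y": 12,"z": 0,"wx": 0,"wy": -0.2,"wz": 0,"claw": 15},{"x": -3,"y": 18,"z": 0,"wx": 0,"wy": -0.2,"wz": 0,"claw": 15},{"x": -4,"y": 24,"z": 0,"wx": 0,"wy": -0.2,"wz": 0,"claw": 15},{"x": -5,"y": 30,"z": 0,"wx": 0,"wy": -0.2,"wz": 0,"claw": 15},{"x": -6,"y": 36,"z": 0,"wx": 0,"wy": -0.4,"wz": 0,"claw": 15},{"x": -7,"y": 41,"z": 0,"wx": 0,"wy": -0.4,"wz": 0,"claw": 15},{"x": -7.6,"y": 44,"z": 0,"wx": 0,"wy": -0.4,"wz": 0,"claw": 15},{"x": -7.6,"y": 44.6,"z": 0,"wx": 0,"wy": -0.4,"wz": 0,"claw": 15},{"x": -7.6,"y": 44.6,"z": 0,"wx": 0,"wy": -0.4,"wz": 0,"claw": 15}]}}

```text
clock: 11.1
position: [0.5262, -0.2279, 0.2639]
tool_rot: [-3.139, 0.001, -0.001]
force: [0.3, 0.3, -0.7]
grip_width: 0.0281
```

```bash
python3 go.py .526 -.2282 .26 0; python3 - <<'E'
from h import *
for n in('side','top','wrist'): snap(n,n+'8')
a=cv2.imread('pics/side8.png')[70:230,260:420];b=cv2.imread('pics/top8.png')[180:340,320:480]
cv2.imwrite('pics/c8.png',np.hstack([cv2.resize(a,(400,400)),cv2.resize(b,(400,400))]))
E
```

```text
t 11.1 pos [ 0.5262 -0.2279  0.2639] rpy [-1.7987e+02  3.0000e-02 -5.0000e-02] F [ 0.26  0.31 -0.71] w 0.0281
inc cm [-0.02  0.04  0.39] rotvec deg [-0.13  0.03 -0.05]
```

View pics/c8.png

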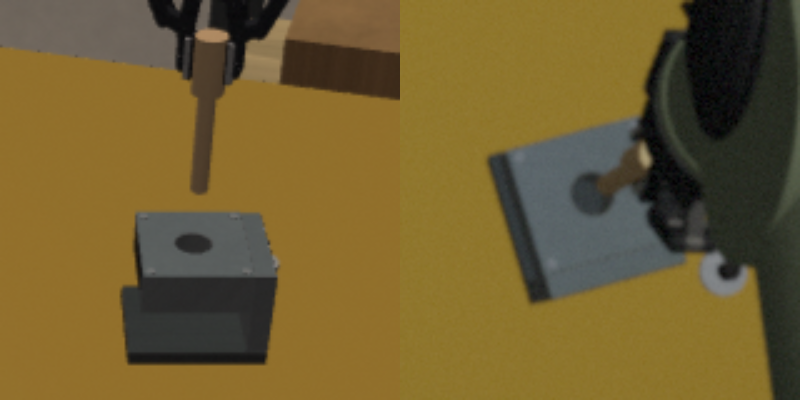

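View pics/wrist8.png

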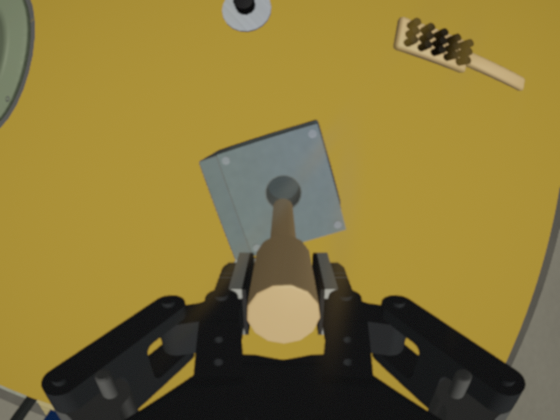

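The stem hangs over the hole: side tip near full-image (340,146), wrist tip near (283,205). Measuring the stem's axis against the hole.

```bash
python3 - <<'E'
from m import *
s=load('side8');t=load('top8');w=load('wrist8')
tip=np.array([.5262,-.2279,.1565])
for n,d in(('s',s),('t',t),('w',w)): print(n,[proj(d,tip+[0,0,h]).round(1) for h in (0,.03,.06,.09)],'bore',proj(d,(.526,-.2282,.1)).round(1))
im=s['pixels']; 
for v in range(106,152,4): print(v,' '.join('%d/%d'%(im[v,u,0],im[v,u,2]) for u in range(330,352)))
E
```

```text
s [array([338.3, 145.4]), array([339.4, 133.6]), array([340.5, 121.3]), array([341.6, 108.6])] bore [336.6 166.8]
t [array([403.2, 253.5]), array([407.1, 251.4]), array([411.3, 249. ]), array([415.8, 246.6])] bore [396.5 257.4]
w [array([281.6, 207.7]), array([281.4, 219.7]), array([281.1, 235. ]), array([280.8, 255.2])] bore [281.6 191.3]
106 145/44 145/43 145/43 146/44 145/43 145/43 107/46 84/46 80/45 79/43 79/44 79/44 78/44 78/44 76/42 75/41 74/41 73/41 70/39 88/40 140/42 146/44
110 145/43 146/43 145/43 145/43 146/44 145/43 146/43 145/43 133/44 91/46 79/45 79/44 79/43 78/43 75/42 71/40 120/40 143/43 146/44 146/44 145/43 145/43
114 145/43 145/42 145/43 145/43 146/44 145/43 146/44 146/44 121/46 87/46 80/45 79/44 78/43 77/42 74/42 71/40 139/44 145/43 146/44 145/43 146/43 146/44
118 145/43 145/44 146/43 145/43 145/44 145/43 145/43 146/44 106/47 84/45 79/45 78/44 78/44 76/43 72/41 88/40 139/42 145/43 145/43 145/43 146/44 145/43
122 145/43 146/44 145/44 146/44 146/44 145/44 145/42 133/45 91/46 81/45 79/44 79/44 77/43 76/42 72/41 120/40 143/43 145/43 145/42 145/43 145/43 145/43
126 145/4
[... 357 characters left out ...]
5 79/44 78/44 77/43 73/41 71/39 121/41 143/42 146/44 145/43 146/44 145/44 145/42 146/44
138 145/43 145/44 146/45 145/43 145/44 146/44 121/45 86/45 80/46 79/44 78/43 75/42 73/41 87/40 139/42 145/43 146/43 145/42 146/43 145/43 145/43 145/43
142 145/43 145/43 146/44 146/44 145/43 145/43 106/45 83/45 80/45 78/44 77/42 74/41 72/40 103/38 141/42 145/43 145/43 146/44 145/43 145/43 145/42 146/44
146 146/44 146/43 145/44 145/43 145/43 145/44 120/44 90/45 81/44 79/44 77/43 76/42 90/41 140/43 145/43 145/43 146/44 146/44 145/43 145/42 146/43 145/43
150 145/44 145/42 145/43 145/43 145/42 145/43 146/43 145/43 145/43 145/43 146/43 145/43 145/43 146/44 145/44 145/43 145/43 145/43 145/44 145/43 146/44 146/44
```

```bash
python3 - <<'E'
from m import *
im=load('top8')['pixels'][235:265,385:430]
d=im[...,0].astype(int)-im[...,2]
for r in range(0,30,1): print(235+r,' '.join('%3d'%x for x in d[r]))
w=load('wrist8')['pixels']; 
E
python3 - <<'E'
import cv2
a=cv2.imread('pics/wrist8.png')[150:300,220:350];cv2.imwrite('pics/w8c.png',cv2.resize(a,(520,600),interpolation=cv2.INTER_CUBIC))
E
```

```text
235  -9  -9 -12 -15 -14 -13 -16 -15 -13 -12 -13 -17 -12 -16 -13 -13 -12 -12 -11 -15 -13 -14 -15 -12 -13 -14 -12  -6  -8  -3   6  14  13   9  -4   1 -10   0   1  -1  -1   1   2  10  10
236 -14 -15 -15 -16 -14 -13 -13 -16 -15 -13 -13 -13 -16 -14 -13 -13 -13 -12 -16 -14 -14 -14 -15 -14 -12 -12 -13  -9  -7   3  18  31  26  24  -2   0   1  -3  -1   5   3   4   7   9   8
237 -15 -17 -14 -14 -14 -14 -15 -14 -13 -16 -14 -12 -13 -15 -11 -14 -15 -14 -13 -12 -12 -13 -14 -13 -15 -12 -11  -4   3  15  31  39  36  22   4  -2  -2   2  -5   9  -1   1   4   2   7
238 -13 -13 -14 -15 -12 -12 -11 -13 -15 -14 -12 -13 -15 -13 -14 -14 -14 -12 -13 -13 -13 -15 -13 -10 -12 -12  -6   3  16  28  38  47  45  28   6   7   4  11   2   1  -1   1  -1   3   8
239 -15 -14 -14 -13 -14 -14 -13 -15 -15 -14 -13 -14 -14 -14 -14 -11 -12 -12 -12 -14 -13 -13 -12 -13  -8  -2   5  17  27  31  42  48  48  34  15  -9  -2   0  -2   6  -2  -1  -3   2   5
240 -14 -14 -15 -15 -14 -12 -13 -13 -14 -14 -14 -14 -15 -13 -14 -13 -12 -12 -13 -13 -15 -12 -12 -11   0  15  24  30  32  34  41  49  47  41  24   2  -5   3  -5   4   3  -5  -1   1 
[... 3719 characters left out ...]
  -7  -7 -10  -8  -8 -10  -9  -3  -1  -1  -1  -5  -6 -14 -13 -12 -14 -14 -12 -12 -10 -14 -12 -13 -11 -11  -9  -7  -5  -3  -1  -1  -7   1  -3  -3   0
262 -14 -13 -13 -11  -9  -7  -9  -8 -10  -7  -8  -8  -9  -8  -8  -9   0  -1  -1  -7 -11 -12 -13 -12 -14 -11 -12 -14 -12 -13 -10 -12 -11  -9  -9  -7  -7   6   1  -1   0  -1  -1  -4  -3
263 -11 -13 -15 -13 -13 -10  -7  -4  -9 -12  -7  -9  -9  -7  -4  -4  -1  -1  -2  -6 -11 -13 -13 -13 -11 -12 -12 -14 -11 -12 -11 -16 -13  -9  -7  -2  -4   2   0   1  -1   0   3  -6  -2
264 -14 -15 -14 -12 -12  -9  -9 -11  -4  -8  -7  -7  -8  -7  -5  -4   0  -4  -9  -9 -13 -14 -11 -14 -14 -14 -15 -13 -13 -12 -13 -13 -13 -10  -5  -8   5  -1  -5  -5  -1   0  -6  -4  -2
```

View pics/w8c.png

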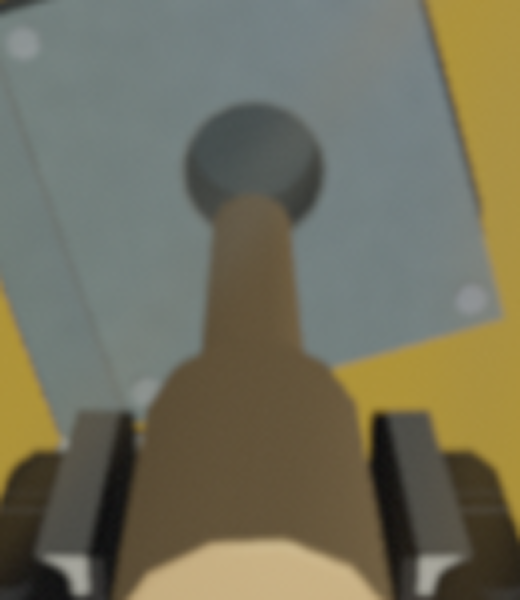

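By the wrist view the tip is within about 1 mm of centre in x. The top view suggests about 1 mm of offset in y. I'll nudge it and lower to just above the head, where parallax is small.

>>> {"name": "jog_arm", "arguments": {"increments": [{"x": 0.07,"y": 0.1,"z": 1,"wx": -0.1,"wy": 0,"wz": 0,"claw": 15},{"x": 0.07,"y": 0.1,"z": 2.5,"wx": -0.1,"wy": 0,"wz": 0,"claw": 15},{"x": 0.07,"y": 0.1,"z": 3.5,"wx": -0.1,"wy": 0,"wz": 0,"claw": 15},{"x": 0.07,"y": 0.1,"z": 4.2,"wx": -0.1,"wy": 0,"wz": 0,"claw": 15},{"x": 0.07,"y": 0.1,"z": 4.2,"wx": -0.1,"wy": 0,"wz": 0,"claw": 15},{"x": 0.07,"y": 0.1,"z": 4.2,"wx": -0.1,"wy": 0,"wz": 0,"claw": 15}]}}

```text
clock: 12.0
position: [0.5273, -0.228, 0.2223]
tool_rot: [-3.141, -0.0, 0.001]
force: [-0.1, 0.3, -0.8]
grip_width: 0.0283
```

```bash
python3 go.py .526 -.2282 .22 0; python3 - <<'E'
from h import *
for n in('side','top','wrist'): snap(n,n+'9')
a=cv2.imread('pics/side9.png')[110:190,300:380];b=cv2.imread('pics/top9.png')[220:300,360:440];c=cv2.imread('pics/wrist9.png')[150:270,220:340]
f=lambda i:cv2.resize(i,(400,300*400//400),interpolation=cv2.INTER_CUBIC)
g=lambda i:cv2.resize(i,(400,400),interpolation=cv2.INTER_CUBIC)
cv2.imwrite('pics/c9.png',np.hstack([g(a),g(b)]));cv2.imwrite('pics/w9.png',g(c))
E
```

```text
t 12.0 pos [ 0.5273 -0.228   0.2223] rpy [-1.7998e+02 -0.0000e+00  4.0000e-02] F [-0.08  0.34 -0.79] w 0.0283
inc cm [-0.13  0.02  0.23] rotvec deg [-0.02 -0.    0.04]
```

View pics/c9.png

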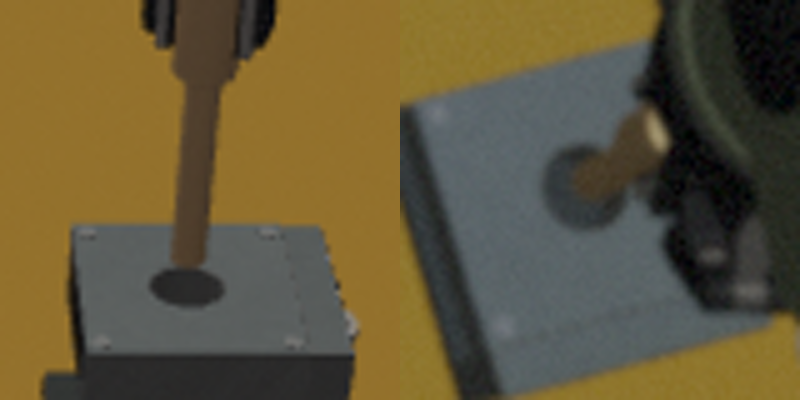

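View pics/w9.png

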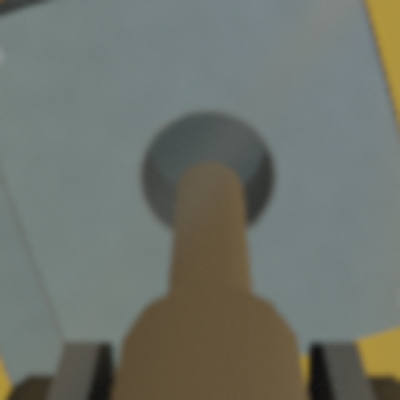

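```bash
python3 - <<'E'
from m import *
w=load('wrist9');t=load('top9');s=load('side9')
th=np.linspace(0,2*np.pi,73)
def ext(d,c,r):
    q=np.array([proj(d,(c[0]+r*np.cos(a),c[1]+r*np.sin(a),c[2])) for a in th]); return q.min(0).round(1),q.max(0).round(1)
B=(.526,-.2282,.1); T=(.5273,-.228,.115)
for n,d in(('w',w),('t',t),('s',s)): print(n,'bore',ext(d,B,.017),'tip',ext(d,T,.008))
# observed
print('w obs hole L,top,R',220+142/3.333,150+109/3.333,220+274/3.333,'tip L,top,R',220+177/3.333,150+163/3.333,220+243/3.333)
im=t['pixels'][245:270,385:420].astype(int); d=im[...,0]-im[...,2]; m=(d>12)
ys,xs=np.nonzero(m); print('top stem: minx',385+xs.min(),'maxrow',245+ys[xs<25].max())
for r in range(5,22): print(245+r,' '.join('%3d'%x for x in d[r,:30]))
print('top hole', blob(t,(382,240,412,275),lambda i:(i.max(2)<82)|(i[...,0]-i[...,2]>12))[1:3])
E
```

```text
w bore (array([260.2, 181.9]), array([300.4, 220.6])) tip (array([271.8, 196.7]), array([291.7, 215.9]))
t bore (array([387.8, 248.7]), array([405.3, 266.1])) tip (array([394. , 251.6]), array([402.3, 259.9]))
s bore (array([329.2, 162.8]), array([344. , 170.8])) tip (array([333. , 159.3]), array([340. , 163.1]))
w obs hole L,top,R 262.60426042604263 182.7032703270327 302.2082208220822 tip L,top,R 273.1053105310531 198.9048904890489 292.9072907290729
top stem: minx 395 maxrow 259
250 -13 -15 -13 -15 -14 -10  -8  -5   2   0   0   0   3   8   8  19  18  29  29  30  27  33  30  33  30  29  35  30  18   8
251 -15 -13 -13 -13 -10  -7  -5  -2  -8   0   2   2  16  20  23  28  29  30  29  32  30  30  32  26  31  32  26  19   8  -3
252 -16 -14 -15 -11  -9  -9  -8  -5  -6  -3   6  16  26  31  34  30  35  28  30  26  30  30  28  28  30  26  24  20  -4   1
253 -14 -12 -14 -12  -8  -8  -7  -9  -6   1  13  24  27  31  33  32  31  33  30  30  34  27  32  29  26  22  17   8  -2   4
254 -14 -14 -13  -6  -8  -9 -11  -8  -1   7  24  30  33  33  30  31  30  31  27  30  33  31  30  22  19  12   6   3   1
[... 858 characters left out ...]
 0  -3  -6  -1
262 -15 -15 -15 -11 -10 -10  -9  -7  -7  -7  -9  -7  -8  -6 -11  -5   0  -2  -2  -7 -11 -15 -11 -13  -8  -7  -3  -5  -3  -4
263 -11 -14 -14 -13 -12 -13  -7  -7  -8 -10  -8  -9 -11  -9  -8  -5  -1  -2  -6  -8 -12 -15 -11 -13 -10  -8 -10 -11  -5  -7
264 -17 -14 -14 -12 -13 -13 -11  -7 -10 -10  -9  -8  -9  -7  -5  -5  -2  -5  -6 -10 -11 -14 -14 -11 -12 -11 -13  -9  -7  -8
265 -13 -14 -14 -14 -17 -13 -14 -11 -11  -8  -6  -8  -6  -6  -3  -5  -8  -9 -11 -15 -14 -14 -13 -13 -13 -14 -12 -12  -8  -3
266 -14 -13 -12 -12 -12 -13 -13 -11 -10 -14 -11 -11 -11  -7  -9  -9 -10 -12 -12 -13 -14 -13 -12 -14 -11 -11 -12 -10  -6  -1
top hole (array([388, 240]), array([ 24,  26, 400], dtype=int32))
```

All views put the tip within about 1 mm of the hole axis (wrist +0.6, -1.0 mm; top +1.0, 0; side +0.3 in x), with 9 mm of clearance. Lowering slowly with a small correction.

>>> {"name": "jog_arm", "arguments": {"increments": [{"x": -0.05,"y": -0.03,"z": 0.5,"wx": 0,"wy": 0,"wz": 0,"claw": 15},{"x": -0.05,"y": -0.03,"z": 1.2,"wx": 0,"wy": 0,"wz": 0,"claw": 15},{"x": -0.05,"y": -0.03,"z": 2,"wx": 0,"wy": 0,"wz": 0,"claw": 15},{"x": -0.05,"y": -0.03,"z": 2.8,"wx": 0,"wy": 0,"wz": 0,"claw": 15},{"x": -0.05,"y": -0.03,"z": 3.5,"wx": 0,"wy": 0,"wz": 0,"claw": 15},{"x": -0.05,"y": -0.03,"z": 4,"wx": 0,"wy": 0,"wz": 0,"claw": 15},{"x": -0.05,"y": -0.03,"z": 4,"wx": 0,"wy": 0,"wz": 0,"claw": 15}]}}

```text
clock: 13.02
position: [0.5267, -0.2276, 0.182]
tool_rot: [-3.141, 0.0, 0.001]
force: [0.6, -0.1, -0.8]
grip_width: 0.028
```

```bash
python3 go.py .5267 -.2278 .1438 0; python3 - <<'E'
from h import *
for n in('side','top','wrist'): snap(n,n+'10')
a=cv2.imread('pics/side10.png')[110:220,290:400];c=cv2.imread('pics/wrist10.png')[150:270,220:340]
g=lambda i:cv2.resize(i,(400,400),interpolation=cv2.INTER_CUBIC)
cv2.imwrite('pics/c10.png',np.hstack([g(a),g(c)]))
E
```

```text
t 13.03 pos [ 0.5267 -0.2276  0.182 ] rpy [-1.7998e+02  2.0000e-02  5.0000e-02] F [ 0.63 -0.1  -0.8 ] w 0.028
inc cm [-0.    0.02  3.82] rotvec deg [-0.02  0.02  0.05]
```

View pics/c10.png

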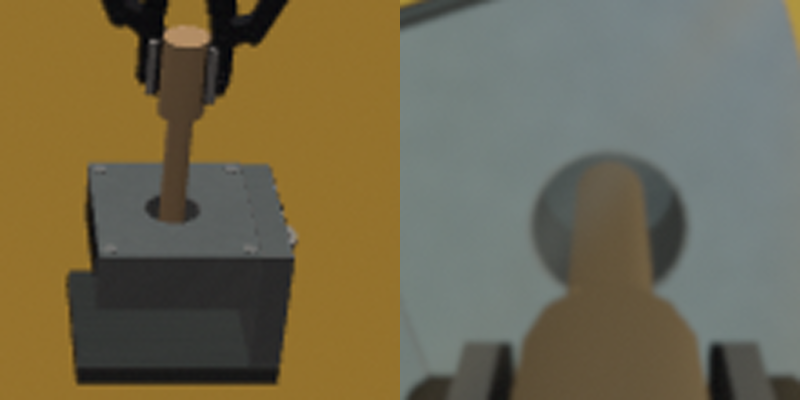

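The stem enters the hole centred: side stem x 173 against hole 173, wrist stem centre 610 against hole 609. Lowering the rest.

>>> {"name": "jog_arm", "arguments": {"increments": [{"x": 0,"y": 0.02,"z": 0.5,"wx": 0,"wy": 0,"wz": 0,"claw": 15},{"x": 0,"y": 0.02,"z": 1.2,"wx": 0,"wy": 0,"wz": 0,"claw": 15},{"x": 0,"y": 0.02,"z": 2,"wx": 0,"wy": 0,"wz": 0,"claw": 15},{"x": 0,"y": 0.02,"z": 2.8,"wx": 0,"wy": 0,"wz": 0,"claw": 15},{"x": 0,"y": 0.02,"z": 3.5,"wx": 0,"wy": 0,"wz": 0,"claw": 15},{"x": 0,"y": 0.02,"z": 3.8,"wx": 0,"wy": 0,"wz": 0,"claw": 15},{"x": 0,"y": 0.02,"z": 3.8,"wx": 0,"wy": 0,"wz": 0,"claw": 15},{"x": 0,"y": 0.02,"z": 3.8,"wx": 0,"wy": 0,"wz": 0,"claw": 15},{"x": 0,"y": 0.02,"z": 3.8,"wx": 0,"wy": 0,"wz": 0,"claw": 15}]}}

```text
clock: 14.3
position: [0.5271, -0.228, 0.1448]
tool_rot: [3.141, -0.001, 0.001]
force: [-0.3, 0.1, -0.7]
grip_width: 0.028
```

```bash
python3 go.py .5267 -.2278 .1438 0; python3 - <<'E'
from h import *
for n in('side','top','wrist'): snap(n,n+'11')
a=cv2.imread('pics/side11.png')[130:220,290:380];c=cv2.imread('pics/wrist11.png')[160:280,220:340]
g=lambda i:cv2.resize(i,(400,400),interpolation=cv2.INTER_CUBIC)
cv2.imwrite('pics/c11.png',np.hstack([g(a),g(c)]))
s=load('side11')
p=np.array([.526,-.2282,.1])
print('axis at mouth',proj(s,p),'up .03',proj(s,p+[0,0,.03]),'tip',proj(s,p-[0,0,.063]))
im=s['pixels']
for v in range(150,210,3): print(v,' '.join('%d/%d'%(im[v,u,0],im[v,u,2]) for u in range(327,350)))
E
```

```text
t 14.3 pos [ 0.5271 -0.228   0.1448] rpy [ 1.7999e+02 -5.0000e-02  4.0000e-02] F [-0.34  0.07 -0.67] w 0.028
inc cm [-0.04 -0.02  0.1 ] rotvec deg [ 0.01 -0.05  0.04]
axis at mouth [336.55366673 166.79188429] up .03 [337.54767367 155.58470153] tip [334.56232113 189.24381395]
150 149/44 113/47 88/47 64/42 38/18 97/44 86/47 82/47 82/46 82/45 80/44 81/46 79/44 79/44 77/43 76/41 73/40 35/25 57/53 60/56 35/31 35/18 45/19
153 148/45 148/46 148/46 148/45 148/46 95/47 83/45 82/46 81/45 80/44 81/46 80/45 80/44 78/44 76/43 74/41 73/41 75/34 120/44 106/47 143/46 148/46 148/46
156 92/96 92/95 92/95 92/95 92/96 81/80 84/57 82/49 81/46 80/44 81/46 80/46 78/43 77/42 75/41 74/43 75/47 91/92 94/97 94/97 94/97 95/97 94/97
159 92/95 91/94 92/96 93/96 92/95 92/96 93/96 90/67 84/49 81/45 81/46 80/45 78/44 75/42 85/80 92/95 94/97 93/97 93/97 93/97 92/96 93/96 93/97
162 93/97 93/96 92/96 91/94 92/95 91/94 90/94 88/56 83/47 81/45 81/45 79/44 78/43 74/41 91/91 92/95 92/95 91/95 92/96 93/96 94/97 94/97 94/96
165 93/95 93/96 94/97 72/72 43/43 40/40 50/41 82/47 82/47 80/45 80/45 78/43 75/41 66/42 45/41 54/53 74
[... 1327 characters left out ...]
 50/50 51/51 51/51 50/50 50/50 50/50 50/49 50/51 50/51 51/52 50/51 50/50 51/51 49/49 50/50 50/50 50/50 50/50 51/52 50/51 52/52 51/51
198 54/55 53/54 54/55 53/55 54/54 54/54 54/55 54/55 54/55 54/54 54/55 53/54 53/54 54/55 54/55 53/54 53/55 54/55 53/53 53/54 54/56 54/54 53/54
201 53/53 52/54 53/52 52/53 52/54 53/53 53/54 53/53 53/54 53/54 52/53 52/54 54/54 52/54 53/54 53/53 52/53 51/52 54/55 53/54 53/54 53/54 54/55
204 53/54 52/53 52/53 53/54 53/54 53/54 53/54 54/54 53/53 53/53 52/53 54/55 53/54 53/54 54/55 53/54 54/55 53/54 54/55 54/55 54/55 55/55 53/54
207 54/54 54/55 53/55 54/55 54/55 54/55 54/55 52/54 54/55 54/54 53/54 54/54 53/53 54/54 53/54 53/54 53/54 52/53 53/54 52/52 52/53 52/53 51/52
```

View pics/c11.png

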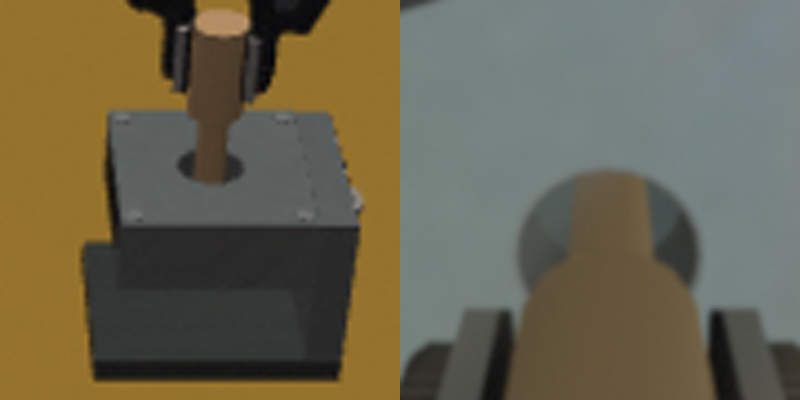

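View pics/side11.png

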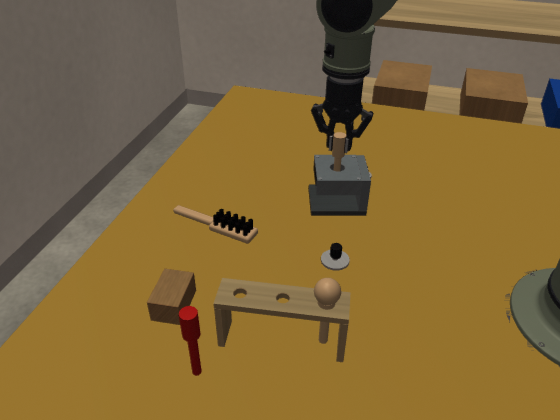

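The stem is centred in the hole: side 336.7 against hole 336.8 px, wrist 611 against 609 crop px. The lid stands at (335,258), and the ball, brush and carton are unmoved. I'll let it settle, check the speed and hand in.

>>> {"name": "jog_arm", "arguments": {"increments": [{"x": 0,"y": 0,"z": 0,"wx": 0,"wy": 0,"wz": 0,"claw": 15},{"x": 0,"y": 0,"z": 0,"wx": 0,"wy": 0,"wz": 0,"claw": 15},{"x": 0,"y": 0,"z": 0,"wx": 0,"wy": 0,"wz": 0,"claw": 15},{"x": 0,"y": 0,"z": 0,"wx": 0,"wy": 0,"wz": 0,"claw": 15}]}}

```text
clock: 14.95
position: [0.5271, -0.2279, 0.1447]
tool_rot: [3.141, -0.001, 0.001]
force: [-0.2, -0.6, -0.3]
grip_width: 0.0279
```

```bash
python3 go.py .5267 -.2278 .1448 0; python3 - <<'E'
from h import *
o=bot.observe(); print(np.abs(o['qd']).max())
print(bot.job_done())
E
```

```text
t 14.95 pos [ 0.5271 -0.2279  0.1447] rpy [ 1.7999e+02 -4.0000e-02  4.0000e-02] F [-0.17 -0.58 -0.29] w 0.0279
inc cm [-0.04 -0.01 -0.01] rotvec deg [ 0.01 -0.04  0.04]
0.001905285337838738
the job is handed in; nothing more can be done
None
```

The job is handed in. The large lid stands knob up on the table, released. The wooden cylinder-grip handle is held upright in the guide hole, with its lower end about 63 mm below the mouth, 23 mm under the head block. It took about 15 s.

**Last checks:**
- **Centring:** with the tip just above the mouth, the wrist view gave offsets of +0.6 mm in x and −1.0 mm in y. The top view gave +1.0 and 0 mm, and the side view +0.3 mm in x. With the handle lowered, the stem sat within about 0.3 px of the hole centre in the side view and looked centred in the wrist view. The tip itself is hidden inside the gauge, so its final position comes from the measured tool pose.
- **Contact and stillness:** forces on the tool stayed below 1 N throughout the insertion, and joint speeds were under 0.002 rad/s at hand-in.
- **Bystanders:** the ball-ended handle, brush and carton looked unmoved in the last side picture.

**Disagreements and slips:**
- The views disagreed by 1–2 mm, within the stated calibration.
- The first move call was refused because keys were missing from its rows; nothing moved.
- The lid met the table with about 16 N before I eased off and released it.

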